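# Load the keyed eyelet die into the setting base

## Task

Pick up the brass die and fit it into the socket of the green setting base: turn it so that the lug on its foot lines up with the socket's notch, then lower it in (do not drop it in from above) until its foot sits fully home on the socket's floor, upright. Let go of it there, and leave the blue die and the black die alone.

Things in the scene. Friction and masses are not known exactly. Their poses are not given: they have to be found in the camera images.
- brass_die_centre (a point): Brass die, 80 mm tall, upright: dark round foot 48 mm across, 20 high, with a brass lug (12 wide, rounded end 38 mm from the axis) on one side; above it a square brass grip block 30 x 30 mm, 20 to 70 mm up, faces square to the lug; steel tip. 0.3-0.6 kg. Point: on its axis 40 mm above its underside; +x to the lug, +z up. Grip the block, fingertips about 30 mm up, above the foot.
- socket (a point): Socket in the fixed green base plate: aluminium block, top 30 mm above the bench, with an 18 mm deep eight-sided pocket, 58 mm across, black floor; one 24 mm wide notch reaches 44 mm from the centre (red mark at its end). Point: centre of the pocket floor, 12 mm above the bench; +x to the notch, +z up. Die home: underside on the floor, lug in the notch, about 5 mm and 10 degrees of play.
- blue_die_centre (a point): The blue die, another die standing on the bench. Same size and shape as the brass die, only its colour and tip differ. Point at its centre, 40 mm above its underside, on its upright axis; +x towards its lug, +z up. To be left where it stands.
- black_die_centre (a point): The black die, another die standing on the bench. Same size and shape as the brass die, only its colour and tip differ. Point at its centre, 40 mm above its underside, on its upright axis; +x towards its lug, +z up. To be left where it stands.
Things that resemble listed ones, but are neither listed nor needed, are in the scene too. What is shaped like the part that bears brass_die_centre but orange is not meant.

How it is judged (in metres and radians):
On the way:
1. the brass die is lifted clear of the bench, upright (height (world z) of brass_die_centre above 0.06 m and angle between brass_die_centre's own z axis and vertical below 0.35 rad), for 0.2 s.
At the end, for the whole second after the job is handed in: The brass die rests in the socket: within 12 mm of its centre, underside within 5 mm of its floor, upright within 7 degrees, lug within 17 degrees of the notch, at rest; the blue and black dies are upright (within 11 degrees), under 30 mm from where they stood (horizontal distance between brass_die_centre and socket below 0.012 m and z of brass_die_centre in the frame of socket below 0.045 m and angle between brass_die_centre's own z axis and vertical below 0.12 rad and angle between the x axis of brass_die_centre and the x axis of socket, either way round below 0.3 rad and linear speed of brass_die below 0.02 m/s and distance of each of blue_die_centre, black_die_centre from where it was at the start of the episode below 0.03 m and angle between each of blue_die_centre, black_die_centre's own z axis and vertical below 0.2 rad); the robot touches nothing.
It fails at once if the blue die or the black die is moved by more than 30 mm (distance of any of blue_die_centre, black_die_centre from where it was at the start of the episode above 0.03 m).
It fails at once if the brass die is dropped or slammed into the socket (faster than 0.75 m/s at the socket, as after a free fall of about 30 mm) (horizontal distance between brass_die_centre and socket below 0.05 m and z of brass_die_centre in the frame of socket below 0.09 m and linear speed of brass_die above 0.75 m/s).
It also fails if it takes over 43 s, if anything falls off the work surface, if the arm or the gripper's body presses on something with over 40 N, if the wrist force passes 120 N, or if a joint passes its speed limit or range.

## Robot

A 7-joint arm with a two-finger parallel gripper is mounted at the origin on the work surface. World frame = base frame: x ahead of the robot, y to its left, z up, the work surface at z = 0. Lengths are in m, angles in degrees, forces in N, time in s.
With the tool pointing down it reaches from about 0.425 to 0.95 m from the base axis. Payload 16.7 kg.
Tool frame: the origin (TCP) lies between the finger pads; the fingertips stand ctrl.tip_reach ahead of it and the grasp point (between the pads) lies 3 mm ahead of it (ctrl.tip_reach is the distance from the TCP to the fingertips, in m); y points along the fingers, x is the direction in which the jaws open and shut, and the axes are right-handed (so a half turn about y gives the same grasp; the last joint's range is limited). The gripper opens to 94 mm and grips with 3 to 60 N. Pads are 16 mm wide; open, the fingers measure 119 mm over their backs; the gripper's body (75 mm by 177 mm) begins 78 mm behind the grasp point.
Start: joints at [-74.513, 24.414, 4.234, 92.017, -1.954, 63.644, -3.845], TCP at [0.275, 0.616, 0.195] pointing down, gripper open.
Joint ranges: [-163.25, 163.25], [-28.42, 122.38], [-70.27, 78.77], [12.13, 141.07], [-58.53, 238.53], [9.26, 117.41], [-156.51, 156.51]. Speed limits (degrees/s): [108.29, 108.29, 136.94, 136.94, 172.46, 172.46, 172.46].

## Interface

Orientations are given as a 3x3 rotation matrix whose columns are the frame's x, y, z axes.
In Python, from rig import ctrl gives the robot as it stands. The module is installed in compiled form; this text tells all that it offers.
- The arm moves only by the tool move_arm, never from a script. Its arguments are lists of equal length, an entry for each row: "delta_pos": the shift along the world's x, y, z each as a share of 100 mm, from -1 to 1, a list of three; "twist": the turn, a rotation vector about the world's x, y, z each as a share of 180 degrees, from -1 to 1, a list of three. In form: {"delta_pos": [[dx, dy, dz], ...], "twist": [[rx, ry, rz], ...]}. A call has exactly 10 rows; each row shifts and turns the commanded pose from where the row before left it; what a row does not reach is not made up. A row lasts 1/12 s, in which the tool goes at most 41.7 mm and 7.16 degrees, less where a joint would pass 70% of its speed; a pose out of reach is approached as far as the arm can. A call with a number of a shift or a turn outside -1 to 1 is refused whole. A call with a gripper value outside its range is refused whole. "grip" is the gripper's target within -1 to 1 (fully open at 1, half-way at 0, shut at -1), set as the call begins (left out, the last holds). The fingers move at their own pace and stop on an object; "grip_force" is the grip in N (left out, the last holds). Time passes only in rows, so rows that do not move let the fingers close, or fill a call up. It gives the time, the measured TCP pose, the force and the opening at its end, in the units of the state.
- ctrl.sense(): the state, without advancing time (a new reading comes with each control period).
- ctrl.read_camera(name): name is "scene" or "top"; returns the picture (384x512x3 uint8, red, green, blue); there is no depth.
- ctrl.calibration(name): a dict with "mtx" (3x3 intrinsics, pixels), "R" (3x3) and "t" (3): a world point X has camera coordinates R X + t. Camera axes: x right, y down, z forward; pixel columns grow to the right and rows downward; lengths in m; the calibration is good to about 2 mm. A picture is of the moment at which its call begins. calibration takes no time and is no camera call.
- ctrl.hand_in(): hands the job in, once; it reports no verdict.
Trained networks look in the newest picture that a camera, given by its name, has taken for a name from the list of things; names that differ only in an ending like _2 or _b are one class to them, and where a whole thing is asked for, a point or a joint stands for the part that bears it (a point fixed in the world has none). Each returns a list of dicts, best first, with "p" (0 to 1); they miss things now and then, are a little off and sometimes report something else, mostly with a low value. They report only what shows in the picture. A call takes as long as a camera call. They do not tell look-alikes from the thing itself.
- ctrl.cut_out(camera, target): "mask" (384x512 bool, what is visible of it).
- ctrl.mark_of(camera, target): "point" ([x, y, z] in m, in world coordinates, good to about 4 mm: a listed point, or the origin of a listed thing).
The state is a dict: "time": time; "joint_pos": joint angles; "joint_vel": joint speeds; "tau": joint torques, N m; "position": TCP position; "ee_rot": TCP orientation; "wrist_force": force on the tool from outside, world axes, zero at the start; "ft_torque": the same for the moment, N m; "opening": finger opening in m.
Only numpy, scipy, OpenCV 4.12 (cv2) and the standard library are available. Lean on these libraries where they do the work, as an engineer would, in place of code of your own. Each camera call takes 0.05 s, during which the arm holds its last target. There are 200 camera calls.

## Working session

There is one attempt and no reset: what is moved stays moved. The work goes in short steps, Python scripts to look and compute and a tool call to move; the robot and the scene stay as the last step left them, time stands still between calls to the robot, and variables do not carry over. Pictures are saved under pics/ and viewed, about 8 in all and at most 12, crops included, and the job is handed in when it is done.

Besides the shell and the picture viewer there is one more tool, called after "Call:" by a JSON object that holds its "fn" and its "kwargs", one argument or row to a line. move_arm: Moves the arm, as the interface text tells. Shift numbers are shares of 100 mm and turn numbers shares of 180 degrees, none past 1 either way. Its arguments: {"type":"object","properties":{"delta_pos":{"type":"array","items":{"type":"array","items":{"type":"number"}}},"twist":{"type":"array","items":{"type":"array","items":{"type":"number"}}},"grip":{"type":"number"},"grip_force":{"type":"number"}},"required":["delta_pos","twist"]}

```bash
mkdir -p pics; python3 - <<'E'
from rig import ctrl
import cv2,numpy as np
s=ctrl.sense();print(s['time'],s['position'],np.round(s['ee_rot'],3).tolist(),s['opening'],ctrl.tip_reach)
for c in('scene','top'):
    im=ctrl.read_camera(c);cv2.imwrite(f'pics/{c}0.png',im[:,:,::-1])
    for t in('brass_die_centre','socket','blue_die_centre','black_die_centre'):
        print(c,t,[(round(d['p'],2),np.round(d['point'],3).tolist()) for d in ctrl.mark_of(c,t)])
    k=ctrl.calibration(c);print(np.round(k['mtx'],1).tolist(),np.round(-k['R'].T@k['t'],3))
print(ctrl.sense()['time'])
a=cv2.imread('pics/scene0.png');b=cv2.imread('pics/top0.png')
E
```

```text
0.0 [0.27496776 0.61596979 0.19419219] [[0.408, -0.0, -0.913], [0.913, -0.001, 0.408], [-0.001, -1.0, -0.0]] 0.09433035572069987 0.022
scene brass_die_centre [(0.77, [0.397, -0.256, 0.038]), (0.76, [0.5, -0.233, 0.042]), (0.74, [0.607, -0.251, 0.043]), (0.62, [0.509, -0.342, 0.041])]
scene socket [(0.59, [0.557, 0.178, 0.01])]
scene blue_die_centre [(0.67, [0.48, -0.039, 0.043])]
scene black_die_centre [(0.64, [0.609, -0.117, 0.038])]
[[485.7, 0.0, 254.2], [0.0, 485.7, 204.7], [0.0, 0.0, 1.0]] [ 0.798 -0.532  0.794]
top brass_die_centre [(0.83, [0.395, -0.258, 0.045]), (0.81, [0.608, -0.246, 0.04]), (0.77, [0.504, -0.346, 0.042]), (0.56, [0.499, -0.237, 0.037])]
top socket [(0.76, [0.546, 0.188, 0.01])]
top blue_die_centre [(0.71, [0.484, -0.039, 0.041])]
top black_die_centre [(0.69, [0.61, -0.121, 0.04])]
[[464.0, 0.0, 259.1], [0.0, 464.0, 194.0], [0.0, 0.0, 1.0]] [ 0.413 -0.063  1.137]
0.5
```

View pics/top0.png

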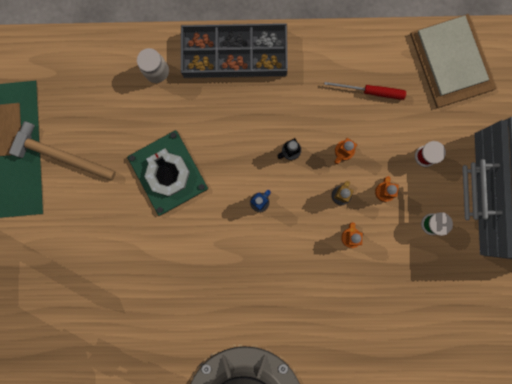

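View pics/scene0.png

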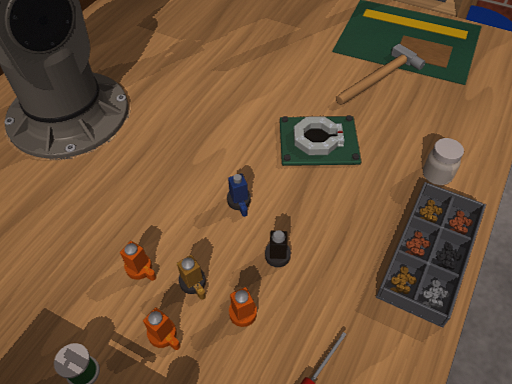

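Top view: the candidates are brass at (343,194) and orange at (346,150), (388,190) and (352,238). Only (343,194) (scene 191,275) is brass-coloured. It stands at about (0.50, -0.235). I'll confirm it in an enlarged crop, with the socket alongside.

```bash
python3 - <<'E'
import cv2,numpy as np
b=cv2.imread('pics/top0.png');a=cv2.imread('pics/scene0.png')
f=lambda im,x,y,n=30:cv2.resize(im[y-n:y+n,x-n:x+n],(390,290*390//290*290//390),interpolation=cv2.INTER_CUBIC) 
g=lambda im,x,y,n=24:cv2.resize(im[y-n:y+n,x-n:x+n],(296,296),interpolation=cv2.INTER_CUBIC)
cv2.imwrite('pics/c1.png',np.vstack([np.hstack([g(b,343,194),g(b,167,172,40)]),np.hstack([g(a,191,275),g(a,320,138,40)])]))
E
```

```text
(no output)
```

View pics/c1.png

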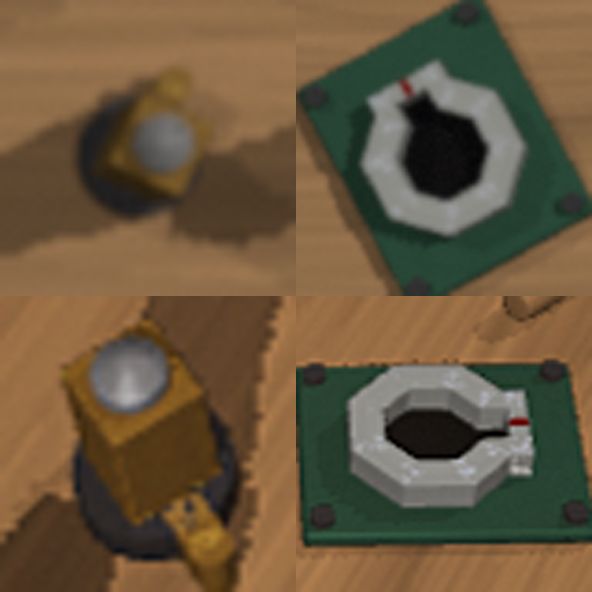

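The crop confirms a brass block with a dark foot (the other three are orange all over). Its lug points to about (348,182) in the top view. The socket notch, with its red mark, is at about (157,156) in the top view and (340,132) in scene.

```bash
cat > h.py <<'E'
import numpy as np,cv2
from rig import ctrl
def bp(c,u,v,z):
    k=ctrl.calibration(c);d=k['R'].T@np.linalg.solve(k['mtx'],[u,v,1]);o=-k['R'].T@k['t']
    return o+d*(z-o[2])/d[2]
def pr(c,P):
    k=ctrl.calibration(c);q=(np.atleast_2d(P)@k['R'].T+k['t'])@k['mtx'].T
    return q[:,:2]/q[:,2:]
def die(c,x,y,a,z0=0):
    t=np.linspace(0,2*np.pi,40);a=np.radians(a);R=np.array([[np.cos(a),-np.sin(a)],[np.sin(a),np.cos(a)]])
    foot=np.c_[24*np.cos(t),24*np.sin(t)];th=np.linspace(-np.pi/2,np.pi/2,9)
    lug=np.vstack([[[22,-6]],np.c_[32+6*np.cos(th),6*np.sin(th)],[[22,6]]]);sq=np.array([[15,15],[-15,15],[-15,-15],[15,-15],[15,15]])
    return [pr(c,np.c_[(s/1e3)@R.T+[x,y],np.full(len(s),z/1e3+z0)]) for s,z in((foot,0),(foot,20),(lug,14),(sq,20),(sq,70))]
def sock(c,x,y,a):
    a=np.radians(a);R=np.array([[np.cos(a),-np.sin(a)],[np.sin(a),np.cos(a)]])
    t=np.radians(np.arange(22.5,360,45));o=29/np.cos(np.pi/8)*np.c_[np.cos(t),np.sin(t)];o=np.vstack([o,o[:1]])
    n=np.array([[27,12],[44,12],[44,-12],[27,-12]])
    return [pr(c,np.c_[(s/1e3)@R.T+[x,y],np.full(len(s),z)]) for s,z in((o,.03),(n,.03),(o,.012))]
def over(im,curves,u,v,n,s):
    b=cv2.resize(im[v-n:v+n,u-n:u+n],None,fx=s,fy=s,interpolation=cv2.INTER_CUBIC)
    for i,c in enumerate(curves): cv2.polylines(b,[np.int32((c-[u-n,v-n]+.5)*s)],False,[(0,255,255),(0,255,0),(255,0,255),(255,255,0),(255,255,255)][i])
    return cv2.resize(b,(296,296))
E
python3 - <<'E'
from h import *
f=bp('top',339.8,194.6,.012);l=bp('top',347.7,182.2,.014);f2=bp('scene',192.4,279.2,.008);l2=bp('scene',201.9,296.7,.01)
s=bp('top',166.7,172.5,.03);m=bp('top',156.7,155.8,.03);m2=bp('scene',340,132,.03)
an=lambda p:np.degrees(np.arctan2(p[1],p[0]))
print(f,l,f2,l2,an(l-f),an(l2-f2),'\n',s,m,m2,an(m-s))
x,y,ad=.5,-.235,an(l-f)
b=cv2.imread('pics/top0.png');a=cv2.imread('pics/scene0.png')
cv2.imwrite('pics/o1.png',np.vstack([np.hstack([over(b,die('top',*f[:2],ad),343,194,24,8),over(b,sock('top',*s[:2],an(m-s)),167,172,30,8)]),np.hstack([over(a,die('scene',*f[:2],ad),191,275,24,8),over(a,sock('scene',*s[:2],an(m-s)),320,138,30,8)])]))
E
```

```text
[ 0.49980808 -0.23290421  0.012     ] [ 0.52960526 -0.25231828  0.014     ] [ 0.49841862 -0.2332222   0.008     ] [ 0.53237664 -0.25511315  0.01      ] -33.08587378233428 -32.80774612331012 
 [0.55593416 0.18507447 0.03      ] [0.59695157 0.20976626 0.03      ] [0.5997139  0.20887215 0.03      ] 31.047235755946588
```

View pics/o1.png

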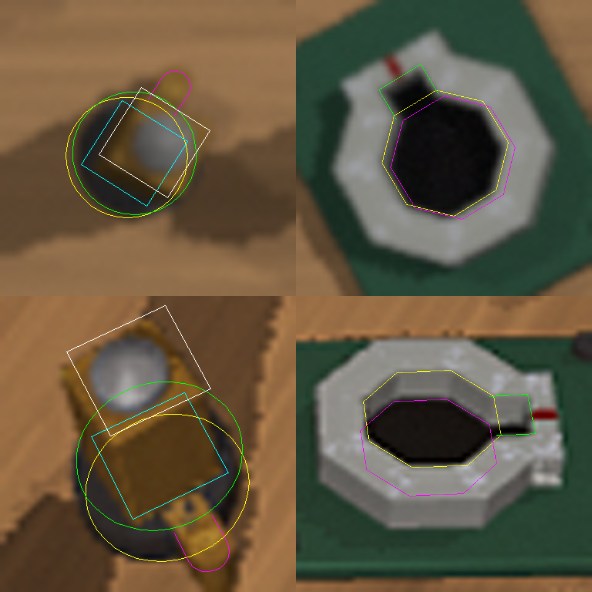

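Confirmed: brass die at about (0.500, -0.235) with its lug at -33°, socket at about (0.556, 0.185) with its notch at +31°. Starting the transit with the jaw going to 57°.

Call:
{"fn": "move_arm", "kwargs": {
  "delta_pos": [
    [0.2,-0.35,0],
    [0.2,-0.35,0],
    [0.2,-0.35,0],
    [0.2,-0.35,0],
    [0.2,-0.35,0],
    [0.2,-0.35,0],
    [0.2,-0.35,0],
    [0.2,-0.35,0],
    [0.2,-0.35,0],
    [0.2,-0.35,0]
  ],
  "twist": [
    [0,0,-0.005],
    [0,0,-0.005],
    [0,0,-0.005],
    [0,0,-0.005],
    [0,0,-0.005],
    [0,0,-0.005],
    [0,0,-0.005],
    [0,0,-0.005],
    [0,0,-0.005],
    [0,0,-0.005]
  ],
  "grip": 1
}}

```text
time: 1.33
position: [0.4758, 0.2646, 0.1952]
ee_rot: [[0.546, 0.0, -0.838], [0.838, 0.001, 0.546], [0.001, -1.0, -0.0]]
wrist_force: [0.7, 0.1, 0.6]
opening: 0.0941
```

Call:
{"fn": "move_arm", "kwargs": {
  "delta_pos": [
    [0.02,-0.35,0],
    [0.02,-0.35,0],
    [0.02,-0.35,0],
    [0.02,-0.35,0],
    [0.02,-0.35,0],
    [0.02,-0.35,0],
    [0.02,-0.35,0],
    [0.02,-0.35,0],
    [0.02,-0.35,0],
    [0.02,-0.35,0]
  ],
  "twist": [
    [0,0,0],
    [0,0,0],
    [0,0,0],
    [0,0,0],
    [0,0,0],
    [0,0,0],
    [0,0,0],
    [0,0,0],
    [0,0,0],
    [0,0,0]
  ]
}}

```text
time: 2.17
position: [0.495, -0.0854, 0.1952]
ee_rot: [[0.545, 0.001, -0.838], [0.838, 0.0, 0.545], [0.001, -1.0, -0.0]]
wrist_force: [1.6, -0.0, 0.4]
opening: 0.094
```

Call:
{"fn": "move_arm", "kwargs": {
  "delta_pos": [
    [0.03,-0.32,0],
    [0.03,-0.32,0],
    [0,-0.32,0],
    [0,-0.3,0],
    [0,-0.24,0],
    [0,0,0],
    [0,0,0],
    [0,0,0],
    [0,0,0],
    [0,0,0]
  ],
  "twist": [
    [0,0,0],
    [0,0,0],
    [0,0,0],
    [0,0,0],
    [0,0,0],
    [0,0,0],
    [0,0,0],
    [0,0,0],
    [0,0,0],
    [0,0,0]
  ]
}}

```text
time: 3.0
position: [0.5014, -0.2326, 0.1949]
ee_rot: [[0.544, 0.0, -0.839], [0.839, 0.0, 0.544], [0.0, -1.0, 0.0]]
wrist_force: [0.9, 0.1, 0.1]
opening: 0.0945
```

Call:
{"fn": "move_arm", "kwargs": {
  "delta_pos": [
    [-0.01,-0.02,-0.25],
    [0,0,-0.25],
    [0,0,-0.2],
    [0,0,-0.2],
    [0,0,-0.15],
    [0,0,-0.15],
    [0,0,-0.12],
    [0,0,-0.1],
    [0,0,0],
    [0,0,0]
  ],
  "twist": [
    [0,0,0],
    [0,0,0],
    [0,0,0],
    [0,0,0],
    [0,0,0],
    [0,0,0],
    [0,0,0],
    [0,0,0],
    [0,0,0],
    [0,0,0]
  ]
}}

```text
time: 3.83
position: [0.5001, -0.2355, 0.0529]
ee_rot: [[0.545, -0.001, -0.838], [0.838, 0.0, 0.545], [-0.0, -1.0, 0.0]]
wrist_force: [0.5, -0.2, 0.4]
opening: 0.0938
```

```bash
python3 - <<'E'
from h import *
s=ctrl.sense();print(s['time'],s['position'],s['wrist_force'])
b=ctrl.read_camera('top')[:,:,::-1].copy();a=ctrl.read_camera('scene')[:,:,::-1].copy()
g=lambda im,x,y,n=30:cv2.resize(im[y-n:y+n,x-n:x+n],(390,390),interpolation=cv2.INTER_CUBIC)
cv2.imwrite('pics/g1.png',np.hstack([g(b,343,194),g(a,191,275)]))
E
```

```text
3.8333 [ 0.5000881  -0.23551937  0.05285101] [ 0.45409164 -0.23558021  0.44113471]
```

View pics/g1.png

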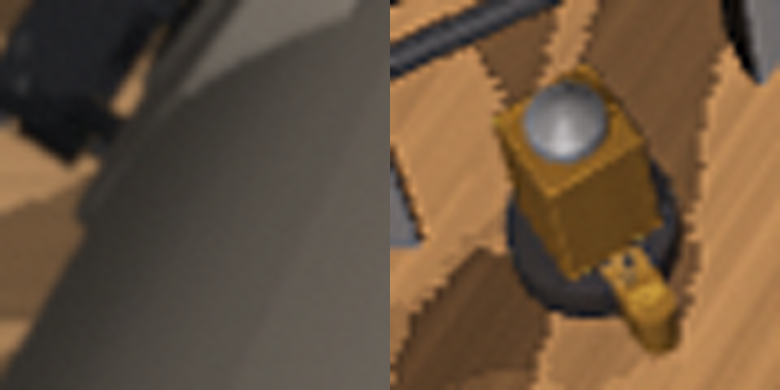

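The scene crop shows a pad at each side of the block (about (405,200) and (765,50)), with the die untouched between them. Closing.

Call:
{"fn": "move_arm", "kwargs": {
  "delta_pos": [
    [0,0,0],
    [0,0,0],
    [0,0,0],
    [0,0,0],
    [0,0,0],
    [0,0,0],
    [0,0,0],
    [0,0,0],
    [0,0,0],
    [0,0,0]
  ],
  "twist": [
    [0,0,0],
    [0,0,0],
    [0,0,0],
    [0,0,0],
    [0,0,0],
    [0,0,0],
    [0,0,0],
    [0,0,0],
    [0,0,0],
    [0,0,0]
  ],
  "grip": -1,
  "grip_force": 35
}}

```text
time: 4.77
position: [0.5, -0.2358, 0.0529]
ee_rot: [[0.545, -0.0, -0.838], [0.838, -0.0, 0.545], [-0.0, -1.0, 0.0]]
wrist_force: [-0.5, -1.1, 0.3]
opening: 0.0307
```

Call:
{"fn": "move_arm", "kwargs": {
  "delta_pos": [
    [0,0,0],
    [0,0,0],
    [0,0,0],
    [0,0,0],
    [0,0,0],
    [0,0,0.05],
    [0,0,0.1],
    [0,0,0.1],
    [0,0,0.1],
    [0,0,0.1]
  ],
  "twist": [
    [0,0,0],
    [0,0,0],
    [0,0,0],
    [0,0,0],
    [0,0,0],
    [0,0,0],
    [0,0,0],
    [0,0,0],
    [0,0,0],
    [0,0,0]
  ]
}}

```text
time: 5.6
position: [0.5003, -0.2356, 0.0993]
ee_rot: [[0.545, 0.001, -0.838], [0.838, -0.0, 0.545], [0.0, -1.0, -0.0]]
wrist_force: [-0.9, -0.4, -4.4]
opening: 0.0297
```

Call:
{"fn": "move_arm", "kwargs": {
  "delta_pos": [
    [0,0,0.2],
    [0,0,0.25],
    [0,0,0.25],
    [0,0.05,0.2],
    [0.03,0.15,0],
    [0.05,0.25,0],
    [0.05,0.3,0],
    [0.05,0.3,0],
    [0.05,0.3,0],
    [0.05,0.3,0]
  ],
  "twist": [
    [0,0,0],
    [0,0,0],
    [0,0,0],
    [0,0,0],
    [0,0,0.02],
    [0,0,0.025],
    [0,0,0.025],
    [0,0,0.025],
    [0,0,0.025],
    [0,0,0.025]
  ]
}}

```text
time: 6.43
position: [0.5281, -0.0693, 0.189]
ee_rot: [[0.118, 0.001, -0.993], [0.993, 0.0, 0.118], [0.0, -1.0, -0.001]]
wrist_force: [1.2, -0.2, -4.1]
opening: 0.0298
```

Call:
{"fn": "move_arm", "kwargs": {
  "delta_pos": [
    [0.05,0.3,0],
    [0.05,0.3,0],
    [0.05,0.3,0],
    [0.05,0.3,0],
    [0.05,0.3,0],
    [0.03,0.3,0],
    [0,0.3,0],
    [0,0.25,0],
    [0,0.15,0],
    [0,0.05,0]
  ],
  "twist": [
    [0,0,0.025],
    [0,0,0.025],
    [0,0,0.025],
    [0,0,0.025],
    [0,0,0.025],
    [0,0,0.025],
    [0,0,0.025],
    [0,0,0.025],
    [0,0,0.01],
    [0,0,0]
  ]
}}

```text
time: 7.27
position: [0.5558, 0.187, 0.1884]
ee_rot: [[-0.516, 0.0, -0.857], [0.857, 0.001, -0.516], [0.0, -1.0, -0.001]]
wrist_force: [-1.5, -0.2, -3.6]
opening: 0.0298
```

Call:
{"fn": "move_arm", "kwargs": {
  "delta_pos": [
    [0,0,-0.15],
    [0,0,-0.2],
    [0,0,-0.2],
    [0,0,-0.15],
    [0,0,-0.1],
    [0,0,-0.1],
    [0,0,0],
    [0,0,0],
    [0,0,0],
    [0,0,0]
  ],
  "twist": [
    [0,0,0],
    [0,0,0],
    [0,0,0],
    [0,0,0],
    [0,0,0],
    [0,0,0],
    [0,0,0],
    [0,0,0],
    [0,0,0],
    [0,0,0]
  ]
}}

```text
time: 8.1
position: [0.5567, 0.1845, 0.0988]
ee_rot: [[-0.512, 0.001, -0.859], [0.859, 0.001, -0.512], [-0.0, -1.0, -0.001]]
wrist_force: [0.2, 0.1, -4.7]
opening: 0.03
```

```bash
python3 - <<'E'
from h import *
s=ctrl.sense();p=s['position'];R=s['ee_rot'];print(s['time'],p,s['wrist_force'])
ang=np.degrees(np.arctan2(R[1,0],R[0,0]))-90
im=[ctrl.read_camera(c)[:,:,::-1].copy() for c in('scene','top')]
for i,c in zip(im,('scene','top')):cv2.imwrite(f'pics/{c}2.png',i)
a=im[0]
g=lambda im,cv:cv2.resize(over(im,cv,320,125,34,8),(390,390))
cv2.imwrite('pics/p1.png',np.hstack([cv2.resize(a[91:159,286:354],(390,390),interpolation=cv2.INTER_CUBIC),g(a,sock('scene',.556,.185,31)[:2]+die('scene',p[0],p[1],ang,p[2]-.053)[:3])]))
print([(round(d['p'],2),np.round(d['point'],4)) for d in ctrl.mark_of('scene','brass_die_centre')][:5])
E
```

```text
8.1 [0.55671273 0.1844964  0.09883249] [ 0.17521471  0.14980513 -4.67719839]
[(0.6, array([ 0.3962, -0.2601,  0.0376])), (0.58, array([ 0.5095, -0.3442,  0.0418])), (0.55, array([0.5596, 0.1839, 0.0881]))]
```

View pics/p1.png

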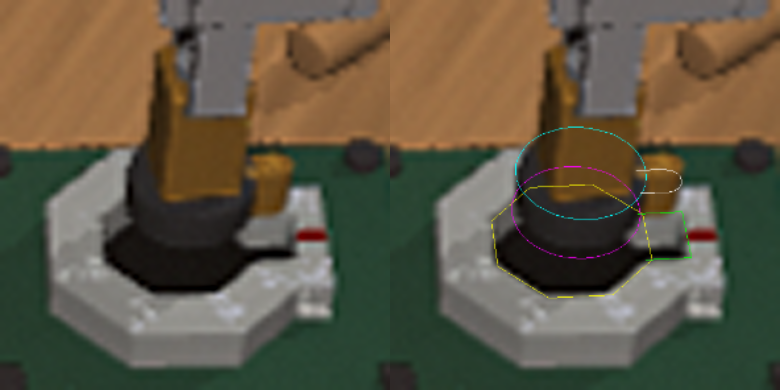

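The scene crop shows the foot at (190,215) just above the pocket and the lug at (272,185) pointing to the red mark at (310,235). It lines up to within about 2 mm, so I'm lowering slowly.

Call:
{"fn": "move_arm", "kwargs": {
  "delta_pos": [
    [-0.015,0,0],
    [0,0,-0.04],
    [0,0,-0.04],
    [0,0,-0.04],
    [0,0,-0.04],
    [0,0,-0.03],
    [0,0,-0.03],
    [0,0,-0.03],
    [0,0,0],
    [0,0,0]
  ],
  "twist": [
    [0,0,0],
    [0,0,0],
    [0,0,0],
    [0,0,0],
    [0,0,0],
    [0,0,0],
    [0,0,0],
    [0,0,0],
    [0,0,0],
    [0,0,0]
  ]
}}

```text
time: 9.08
position: [0.5545, 0.1843, 0.0727]
ee_rot: [[-0.513, -0.0, -0.859], [0.859, -0.0, -0.513], [-0.0, -1.0, 0.0]]
wrist_force: [0.3, -0.2, -5.1]
opening: 0.03
```

No contact force, and the foot is about 10 mm into the pocket. Going on down.

Call:
{"fn": "move_arm", "kwargs": {
  "delta_pos": [
    [0,0,-0.02],
    [0,0,-0.02],
    [0,0,-0.02],
    [0,0,-0.01],
    [0,0,-0.01],
    [0,0,0],
    [0,0,0],
    [0,0,0],
    [0,0,0],
    [0,0,0]
  ],
  "twist": [
    [0,0,0],
    [0,0,0],
    [0,0,0],
    [0,0,0],
    [0,0,0],
    [0,0,0],
    [0,0,0],
    [0,0,0],
    [0,0,0],
    [0,0,0]
  ]
}}

```text
time: 9.92
position: [0.5546, 0.1844, 0.0649]
ee_rot: [[-0.513, 0.0, -0.859], [0.859, 0.0, -0.513], [-0.0, -1.0, -0.0]]
wrist_force: [-0.1, -1.0, -3.2]
opening: 0.03
```

Call:
{"fn": "move_arm", "kwargs": {
  "delta_pos": [
    [0,0,-0.005],
    [0,0,-0.005],
    [0,0,0],
    [0,0,0],
    [0,0,0],
    [0,0,0],
    [0,0,0],
    [0,0,0],
    [0,0,0],
    [0,0,0]
  ],
  "twist": [
    [0,0,0],
    [0,0,0],
    [0,0,0],
    [0,0,0],
    [0,0,0],
    [0,0,0],
    [0,0,0],
    [0,0,0],
    [0,0,0],
    [0,0,0]
  ]
}}

```text
time: 10.75
position: [0.5549, 0.1843, 0.0647]
ee_rot: [[-0.513, 0.001, -0.859], [0.859, 0.0, -0.513], [-0.0, -1.0, -0.001]]
wrist_force: [-4.8, -2.2, 11.5]
opening: 0.0299
```

Contact with the floor at TCP 0.0647, against 0.065 expected. Releasing.

Call:
{"fn": "move_arm", "kwargs": {
  "delta_pos": [
    [0,0,0],
    [0,0,0],
    [0,0,0],
    [0,0,0],
    [0,0,0],
    [0,0,0],
    [0,0,0],
    [0,0,0],
    [0,0,0],
    [0,0,0]
  ],
  "twist": [
    [0,0,0],
    [0,0,0],
    [0,0,0],
    [0,0,0],
    [0,0,0],
    [0,0,0],
    [0,0,0],
    [0,0,0],
    [0,0,0],
    [0,0,0]
  ],
  "grip": 1
}}

```text
time: 11.58
position: [0.5546, 0.1843, 0.0638]
ee_rot: [[-0.513, -0.0, -0.859], [0.859, -0.0, -0.513], [-0.0, -1.0, 0.0]]
wrist_force: [0.3, -0.5, -0.4]
opening: 0.0924
```

Call:
{"fn": "move_arm", "kwargs": {
  "delta_pos": [
    [0,0,0.05],
    [0,0,0.15],
    [0,0,0.2],
    [0,0,0.2],
    [0,0,0.3],
    [0,0,0.3],
    [0,0,0.2],
    [0,0.3,0.1],
    [0,0.35,0],
    [0,0.35,0]
  ],
  "twist": [
    [0,0,0],
    [0,0,0],
    [0,0,0],
    [0,0,0],
    [0,0,0],
    [0,0,0],
    [0,0,0],
    [0,0,0],
    [0,0,0],
    [0,0,0]
  ]
}}

```text
time: 12.42
position: [0.5551, 0.2852, 0.2157]
ee_rot: [[-0.511, 0.002, -0.859], [0.859, 0.001, -0.511], [0.0, -1.0, -0.002]]
wrist_force: [0.3, -0.0, 0.2]
opening: 0.0942
```

Call:
{"fn": "move_arm", "kwargs": {
  "delta_pos": [
    [0,0.35,0],
    [0,0.35,0],
    [0,0.35,0],
    [0,0.3,0],
    [0,0.2,0],
    [0,0,0],
    [0,0,0],
    [0,0,0],
    [0,0,0],
    [0,0,0]
  ],
  "twist": [
    [0,0,0],
    [0,0,0],
    [0,0,0],
    [0,0,0],
    [0,0,0],
    [0,0,0],
    [0,0,0],
    [0,0,0],
    [0,0,0],
    [0,0,0]
  ]
}}

```text
time: 13.25
position: [0.5552, 0.4381, 0.2143]
ee_rot: [[-0.511, 0.0, -0.859], [0.859, -0.0, -0.511], [-0.0, -1.0, -0.0]]
wrist_force: [-0.5, -0.8, 0.3]
opening: 0.0942
```

```bash
python3 - <<'E'
from h import *
s=ctrl.sense();print(s['time'],s['position'],s['wrist_force'],s['opening'])
im=[ctrl.read_camera(c)[:,:,::-1].copy() for c in('scene','top')]
for c in('scene','top'):
  for t in('brass_die_centre','blue_die_centre','black_die_centre'):
    print(c,t,[(round(d['p'],2),np.round(d['point'],3).tolist()) for d in ctrl.mark_of(c,t)])
g=lambda i,u,v:cv2.resize(i[v-30:v+30,u-30:u+30],(390,390),interpolation=cv2.INTER_CUBIC)
cv2.imwrite('pics/e1.png',np.hstack([g(im[0],320,130),g(im[1],167,172)]))
E
```

```text
13.25 [0.55516249 0.43812047 0.21433814] [-0.52843169 -0.84110324  0.32749602] 0.09422146430701729
scene brass_die_centre [(0.97, [0.396, -0.256, 0.039]), (0.91, [0.555, 0.185, 0.053]), (0.65, [0.608, -0.248, 0.043]), (0.61, [0.509, -0.344, 0.042])]
scene blue_die_centre [(0.58, [0.482, -0.038, 0.045])]
scene black_die_centre [(0.78, [0.61, -0.117, 0.038])]
top brass_die_centre [(0.88, [0.395, -0.257, 0.043]), (0.78, [0.553, 0.181, 0.05]), (0.77, [0.509, -0.346, 0.04]), (0.76, [0.608, -0.248, 0.04])]
top blue_die_centre [(0.72, [0.484, -0.037, 0.039])]
top black_die_centre []
```

View pics/e1.png

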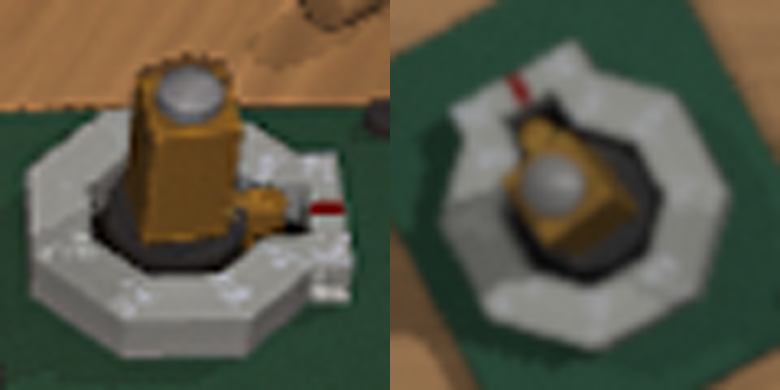

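The lug sits in the notch (scene crop about (265,215), top crop about (535,135)). The die is upright in the pocket with its centre z at about 0.052, which is the home height.

```bash
python3 -c "
from rig import ctrl
print(ctrl.hand_in())"
```

```text
the job is handed in; nothing more can be done
None
```

The brass die is in the socket with its lug in the notch. I released it there, backed the arm clear and handed the job in at about 13.7 s. No verdict was reported.

- **Handling:** I gripped it by its block, lifted it upright, turned it 64° and lowered it slowly. It touched the socket floor at the expected height with about 12–16 N.
- **Brass die:** the last pictures put its centre at about (0.554, 0.183, 0.052), within about 3 mm of the measured socket centre. The centre is 40 mm above the socket floor, so it is fully home. It looks upright.
- **Blue and black dies:** the scene camera showed both within about 2 mm of where they started. The final top-camera check missed the black die, so its position rests on the scene camera alone.
- **Small disagreement:** before lowering, the model overlay and the picture differed by about 2 mm. I shifted the die 1.5 mm to allow for it, and it went in with no side contact.

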